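Open a bayonet dry pot and bring the chip carrier to the inspection stage

TASK

The chip carrier in the dry pot is wanted for inspection. Turn the pot's blue cover anticlockwise (seen from above) until its orange lugs stand in the rim's slots, lift it straight off and stand it upright in the middle of the green mat; then take the chip carrier from the pot's post and lay it flat, right way up, in the middle of the white stage. Leave the other things on the bench where they are, and do not let the carrier fall or tip over.

Things in the scene. Friction and masses are not known exactly. Their poses are not given: they have to be found in the camera images.
- dry_pot: Fixed black round pot, 120 mm across; origin at the centre of its underside on the bench, z up. Its aluminium rim, top 28 mm high, overhangs inwards to radius 44 mm but for three slots at 0, 120, 240 degrees from its +x (orange dots). A slot runs from 18 degrees before its dot to 22 past it (anticlockwise). Below the overhang: a 9 mm high channel for the cover's lugs, floor 14 mm up.
- slot_mark (a point): Point on the pot in the slot on its +x axis, radius 47 mm, 17 mm above the bench. lug_mark must come to it (within about 7 degrees about the pot's axis) for the cover to lift off. A stop below the rim halts the lug about 8 degrees past the dot; from there the cover can still be lifted.
- cover: Loose blue bell-shaped hollow cover, 0.1 to 0.2 kg; origin at the centre of its underside, z up. 83 mm across, bell 43 mm high; three orange lugs (15 mm wide, 6 high, out to radius 51 mm) at its foot at 0, 120, 240 degrees from its +x. Starts locked in the pot, lugs 0.55 to 0.95 rad clockwise (from above) of the slots. Turns easily, 2.5 mm sideways play.
- cover_grip (a point): Centre of the orange bar handle on the cover, 58 mm above the cover's underside (72 mm above the bench in the pot, 61 mm on the mat). The bar is 56 mm long along the cover's x, 14 mm thick along y, and spans 43 to 72 mm above the underside. Axes as the cover's.
- lug_mark (a point): Point on the cover's lug on its +x axis, at radius 47 mm, 3 mm above the cover's underside.
- carrier_center (a point): Centre of the loose square chip carrier (brass top on black, 34x34 mm, solid part 5 mm thick, underside 3 mm below this point), 0.03 kg; x, y along its sides, z up. Starts flat on the pot's post under the cover, 10 mm above the rim; overhangs the post by 3 mm or more.
- post_top (a point): Centre of the top of the white post, 24 mm across, in the middle of the pot; 38 mm above the bench.
- mat_top (a point): Centre of the top of the fixed green mat, 130x130 mm, 3 mm thick; axes along its sides.
- stage_top (a point): Centre of the top face of the fixed white inspection stage, 64x64 mm, 30 mm above the bench; axes along its sides. A black square outline, 44 mm, marks its middle. A tall equipment case stands behind it, its front about 0.62 m ahead of the robot's axis: bring the carrier across in front of it.
- bystander_driver: Bystander, leave alone: red screwdriver, 227x30x32 mm, lying behind the work; origin at its underside.
- bystander_tape: Bystander, leave alone: roll of amber tape, 60 mm across, 19 high; origin at its underside.
- bystander_tin: Bystander, leave alone: round tin with red lid, 59 mm across, 21 high; origin at its underside.
- bystander_sink: Bystander, leave alone: small aluminium heat sink, 16x22x18 mm; origin at its underside.
- bystander_bottle: Bystander, leave alone: amber flux bottle, 34 mm across, 85 high, standing; origin at its underside.
- bystander_marker: Bystander, leave alone: blue and white marker, 135 mm long, lying behind the stage; origin at its underside.
Things that resemble listed ones, but are neither listed nor needed, are in the scene too. Of the things that look like the part that bears stage_top, the larger one is meant.

How it is judged:
By the outcome, as a careful person would: the job done as asked, in the order asked, and still so for the second after the job is handed in, with the robot touching nothing.
It also fails if it takes over 54 s, if anything falls off the work surface, if the arm or the gripper's body presses on something with over 40 N, if the wrist force passes 120 N, or if a joint passes its speed limit or range.

ROBOT

A 6-joint arm with a two-finger parallel gripper is mounted at the origin on a cart in front of the work surface, level with it; the furniture and walls round the work are solid. World frame = base frame: x ahead of the robot, y to its left, z up, the work surface at z = 0. Lengths are in m, angles in rad, forces in N, time in s.
With the tool pointing down it reaches from about 0.35 to 0.775 m from the base axis. Payload 7.3 kg.
Tool frame: the origin (TCP) lies at the centre of the arm's flange, where the gripper is bolted on; the fingertips stand 178 mm ahead of it and the grasp point (between the pads) lies 159 mm ahead of it; z points along the fingers, y is the line along which they close (so a half turn about z gives the same grasp; the last joint's range is limited). The gripper opens to 92 mm and grips with 3 to 60 N. Pads are 19 mm wide; open, the fingers measure 130 mm over their backs; the gripper's body (75 mm by 190 mm) begins 47 mm behind the grasp point.
Start: joints at [-1.281, 0.342, 1.524, -0, 1.275, -0.146], TCP at [0.222, -0.476, 0.405] pointing down, gripper open.
Joint ranges: [-2.53, 2.53], [-0.77, 2.02], [0.04, 2.7], [-1, 4.14], [0.28, 2.66], [-3.11, 3.11]. Speed limits (rad/s): [2.57, 2.57, 3.14, 3.14, 3.14, 3.14].

INTERFACE

Orientations are given as [roll, pitch, yaw] about the fixed x, y, z axes, in that order (R = Rz(yaw) Ry(pitch) Rx(roll)).
In Python, from cell import telemetry, vision, ticket gives the robot as it stands.
- The arm moves only by the shell command python3 -m crank 'ROWS' [FORCE]. ROWS is JSON, a list of rows, each a list of 5 numbers: the gripper command: -1 is shut, 1 is fully open, values between are in proportion, then the shift along the tool's x, y, z in mm, then the turn about the tool's z in rad. In form: [[fingers, dx, dy, dz, roll], ...]. A call has 1 to 12 rows; each row is the pose to reach, as a shift and turn from the pose commanded when the call began, along the tool's axes at that moment; what a row does not reach only later rows make up. A row lasts 1/12 s, in which the tool goes at most 41.7 mm and 7.16 degrees, less where a joint would pass 70% of its speed; a pose out of reach is approached as far as the arm can. A call with a gripper value outside its range is refused whole. The fingers move at their own pace and stop on an object; FORCE is the grip in N (left out, the last holds). Time passes only in rows, so rows that repeat a pose let the fingers close. It gives the time, the measured TCP pose, the force, the opening and the grip force at its end, in the units of the state.
- telemetry.observe(): the state, without advancing time (a new reading comes with each control period).
- vision.read_camera(name): name is "side" or "top" or "wrist"; returns (picture, depth): 480x640x3 uint8, red, green, blue; 480x640 float32, m along the optical axis (not along the pixel's ray), 0 where there is no reading.
- vision.get_calibration(name): a dict with "camera_matrix" (3x3 intrinsics, pixels), "rvec" (rotation vector, rad) and "tvec" (3), from world to camera coordinates, as OpenCV has them. Camera axes: x right, y down, z forward; pixel columns grow to the right and rows downward; lengths in m; the calibration is good to about 2 mm. The wrist camera is an equidistant fisheye: a pixel r from the principal point sees the ray r / f radians off the axis. A picture is of the moment at which its call begins: read the wrist's pose just before it. get_calibration takes no time and is no camera call; for the wrist camera it gives the pose at the moment of the call.
- ticket.hand_in(): hands the job in; it is judged then, once.
The state is a dict: "time": time; "qpos": joint angles; "qvel": joint speeds; "joint_efforts": joint torques, N m; "tool_pos": TCP position; "tool_rot": TCP orientation; "contact_force": force on the tool from outside, world axes, zero at the start; "torque": the same for the moment, N m; "opening": finger opening in m; "grip_force": force on a finger pad.
Only numpy, scipy, OpenCV 4.12 (cv2) and the standard library are available. Lean on these libraries where they do the work, as an engineer would, in place of code of your own. Each camera call takes 0.05 s, during which the arm holds its last target. There are 200 camera calls.

## Working session

There is one attempt and no reset: what is moved stays moved. The work goes in short steps, Python scripts to look and compute and a shell command to move; the robot and the scene stay as the last step left them, time stands still between calls to the robot, and variables do not carry over. Pictures are saved under pics/ and viewed, at most 10 in all, crops included, and the job is handed in when it is done.

```bash
ls; mkdir -p pics
python3 - <<'E'
from cell import telemetry, vision
import cv2,numpy as np
s=telemetry.observe();print(s['tool_pos'],s['tool_rot'],s['opening'],s['time'])
ims=[]
for n in('top','side'):
    p,d=vision.read_camera(n);np.savez('pics/%s0.npz'%n,p=p,d=d);cv2.imwrite('pics/%s0.png'%n,p[:,:,::-1])
    c=vision.get_calibration(n);print(n,{k:np.round(v,3).tolist() for k,v in c.items()})
E
```

```text
pics
[ 0.22160767 -0.47578993  0.40404945] [-3.14008354e+00 -2.28101645e-04  4.35801819e-01] 0.09192181934700987 0.0
top {'camera_matrix': [[486.218, 0.0, 325.156], [0.0, 486.218, 240.554], [0.0, 0.0, 1.0]], 'rvec': [2.125, -2.099, 0.219], 'tvec': [0.026, 0.647, 1.289]}
side {'camera_matrix': [[462.413, 0.0, 321.093], [0.0, 462.413, 229.558], [0.0, 0.0, 1.0]], 'rvec': [2.344, 0.002, -0.003], 'tvec': [-0.64, 0.08, 1.142]}
```

View pics/top0.png

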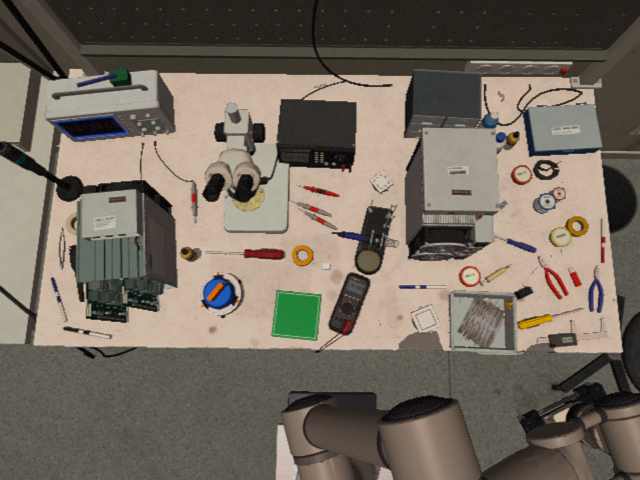

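View pics/side0.png

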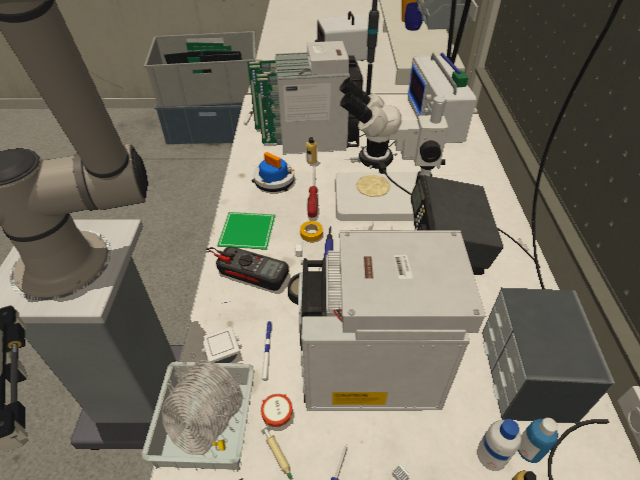

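The top view shows the pot with the blue cover at (221,294), the green mat at (297,315) and a white outlined stage at (425,319). A smaller white lookalike sits at (381,182). The side view agrees: pot (273,172), mat (246,230), stage (221,346). By size and description I choose the stage at (425,319), and I'll check it in a close crop.

```bash
cat > h.py <<'E'
import numpy as np,cv2
from cell import vision,telemetry
def ray(uv,c,fish=False):
    K=c['camera_matrix'];R=cv2.Rodrigues(np.array(c['rvec'],float))[0];t=np.array(c['tvec'],float).ravel()
    x=(np.atleast_2d(uv)-K[:2,2] if isinstance(K,np.ndarray) else np.atleast_2d(uv)-np.array(K)[:2,2])/np.array(K)[0,0]
    if fish:
        r=np.linalg.norm(x,axis=1,keepdims=True)+1e-9
        d=np.hstack([x/r*np.sin(r),np.cos(r)])
    else: d=np.hstack([x,np.ones((len(x),1))])
    return -R.T@t, d@R
def plane(uv,z,c,fish=False):
    o,d=ray(uv,c,fish); return o+d*((z-o[2])/d[:,2])[:,None]
def hsv(p): return cv2.cvtColor(p,cv2.COLOR_RGB2HSV)
def comps(m,amin):
    cs=cv2.findContours(m.astype(np.uint8),cv2.RETR_EXTERNAL,cv2.CHAIN_APPROX_NONE)[0]
    return sorted([k for k in cs if cv2.contourArea(k)>amin],key=cv2.contourArea,reverse=True)
def rect(P):  # min-area rect in world xy
    r=cv2.minAreaRect((P[:,:2]*1000).astype(np.float32)); return np.round(r[0],1),np.round(r[1],1),round(r[2],1)
E
python3 - <<'E'
from h import *
out=[]
for n in('top','side'):
    z=np.load('pics/%s0.npz'%n);p=z['p'];c=vision.get_calibration(n);H=hsv(p)
    h,s,v=[H[...,i].astype(int) for i in range(3)]
    box={'top':{'pot':(195,265,50,55),'mat':(265,285,65,60),'st':(405,300,40,40)},'side':{'pot':(245,145,60,50),'mat':(215,205,65,50),'st':(195,320,55,50)}}[n]
    def sub(m,k):
        x,y,w,hh=box[k];o=np.zeros(m.shape,bool);o[y:y+hh,x:x+w]=m[y:y+hh,x:x+w];return o
    for nm,m,k,zz in(('mat',(h>45)&(h<80)&(s>120),'mat',.003),('blue',(h>100)&(h<125)&(s>120),'pot',.057),('bar',(h>5)&(h<20)&(s>180)&(v>150),'pot',.086),('stage',(s<25)&(v>195),'st',.03)):
        for q in comps(sub(m,k),12)[:3]:
            P=plane(q[:,0,:].astype(float),zz,c);print(n,nm,cv2.contourArea(q),q[:,0].mean(0).round(),*rect(P))
    for k in('pot','st'):
        x,y,w,hh=box[k];out.append(cv2.resize(p[y-5:y+55,x-8:x+62],(390,290),interpolation=cv2.INTER_CUBIC))
cv2.imwrite('pics/crop.png',np.vstack([np.hstack(out[:2]),np.hstack(out[2:])])[:,:,::-1])
E
```

```text
top mat 1736.5 [298. 315.] [444.1 113.1] [126.  126.9] 85.1
top blue 695.5 [218. 293.] [496.1 325.3] [83.5 81.6] 47.2
top bar 67.5 [215. 291.] [500.  328.1] [11.7 52.5] 52.5
side mat 1218.5 [247. 230.] [442.8 113.7] [113.4 113.2] 85.1
side mat 38.5 [253. 240.] [470.2  78.8] [175.4  90.5] 38.1
side blue 403.0 [273. 171.] [502.5 296.6] [ 79.6 101.7] 10.2
side bar 41.5 [271. 156.] [498.1 325. ] [16.2 54.3] 53.6
```

View pics/crop.png

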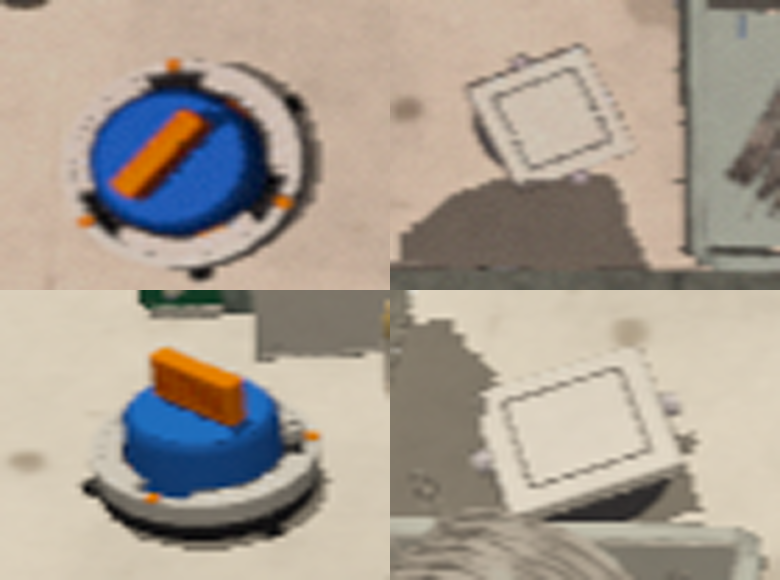

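The close crop confirms the choices. The cover has its orange bar, with three black slots by orange dots, at top-view pixels (218,273), (238,302) and (202,306). The stage shows its square outline at (425,319).

Run:
```python
from h import *
def cv(q,o,s=0): 
    q=np.array(q,float)-s; return np.array(o)+q/np.array([390/70,290/60])-0.4
t=vision.get_calibration('top');s=vision.get_calibration('side')
D=plane(cv([(173,65),(285,203),(85,222)],(187,260)),.028,t)[:,:2]*1000
a,b,cc=D;A=2*np.array([b-a,cc-a]);c=np.linalg.solve(A,[b@b-a@a,cc@cc-a@a]);print('pot',c,np.linalg.norm(D-c,axis=1),np.degrees(np.arctan2(*(D-c).T[::-1])))
D=plane(cv([(311,436),(152,498)],(237,140),np.array([0,290])),.028,s)[:,:2]*1000
print('sidedots',D, np.linalg.norm(D-c,axis=1),np.degrees(np.arctan2(*(D-c).T[::-1])))
for q,o,sh,k in(([(490,102),(572,68),(615,140),(527,168)],(397,295),[390,0],t),([(502,402),(620,367),(652,452),(530,488)],(187,315),[390,290],s)):
    P=plane(cv(q,o,np.array(sh)),.03,k)[:,:2];print('stage',P.mean(0)*1000,rect(P))
z=np.load('pics/side0.npz')
for n,k,u,v in(('top',t,461,296),('top',t,475,294),('side',s,165,372),('top',t,354,300),('side',s,250,270),('side',s,311,145),('side',s,240,372)):
    d=np.load(f'pics/{n}0.npz')['d'];o,dd=ray([(u,v)],k);print(n,u,v,(o+dd[0]*d[v,u]).round(3))
```

```text
pot [499.77704169 329.21543122] [57.83856291 57.83856291 57.83856291] [   7.49383894 -112.79619945  126.68102732]
sidedots [[554.71033137 338.24792253]
 [476.06984845 277.86394052]] [55.67092791 56.55976139] [   9.33739669 -114.7811239 ]
stage [ 434.68680909 -247.41316197] (array([ 433.7, -247.9]), array([45.4, 46.9]), 25.6)
stage [ 434.38379331 -246.59121416] (array([ 434.4, -246.7]), array([44.7, 45.2]), 23.1)
top 461 296 [ 0.502 -0.353  0.016]
top 475 294 [ 0.504 -0.38   0.058]
side 165 372 [ 0.111  0.022 -0.583]
top 354 300 [ 0.485 -0.049  0.041]
side 250 270 [ 0.475 -0.059  0.039]
side 311 145 [0.609 0.412 0.065]
side 240 372 [ 0.486 -0.32   0.045]
```

Run:
```python
from h import *
v,u=np.mgrid[0:480:2,0:640:2];uv=np.c_[u.ravel(),v.ravel()].astype(float)
A=[]
for n in('top','side'):
    c=vision.get_calibration(n);d=np.load(f'pics/{n}0.npz')['d'][v,u].ravel();o,r=ray(uv,c);P=o+r*d[:,None];A.append(P[d>0])
P=np.vstack(A)
for nm,c in(('pot',(.4995,.3285)),('mat',(.4435,.1135)),('stage',(.4345,-.247))):
    rr=np.linalg.norm(P[:,:2]-c,axis=1)
    for z0 in(.05,.09,.13,.2):
        m=(P[:,2]>z0)&(rr>.065)&(P[:,0]>.33)
        i=np.argsort(np.where(m,rr,9))[:2];print(nm,z0,P[i].round(3).tolist(),rr[i].round(3))
```

```text
pot 0.05 [[0.518, 0.454, 0.145], [0.522, 0.453, 0.119]] [0.127 0.127]
pot 0.09 [[0.518, 0.454, 0.145], [0.522, 0.453, 0.119]] [0.127 0.127]
pot 0.13 [[0.518, 0.454, 0.145], [0.534, 0.451, 0.211]] [0.127 0.127]
pot 0.2 [[0.534, 0.451, 0.211], [0.529, 0.453, 0.222]] [0.127 0.128]
mat 0.05 [[0.415, -0.013, 0.05], [0.402, -0.01, 0.051]] [0.129 0.13 ]
mat 0.09 [[0.518, 0.314, 0.095], [0.508, 0.319, 0.095]] [0.214 0.215]
mat 0.13 [[0.689, 0.209, 0.309], [0.689, 0.213, 0.313]] [0.263 0.264]
mat 0.2 [[0.689, 0.209, 0.309], [0.689, 0.213, 0.313]] [0.263 0.264]
stage 0.05 [[0.427, -0.312, 0.065], [0.432, -0.312, 0.063]] [0.065 0.065]
stage 0.09 [[0.406, -0.314, 0.108], [0.41, -0.316, 0.104]] [0.073 0.074]
stage 0.13 [[0.603, -0.24, 0.172], [0.603, -0.251, 0.172]] [0.169 0.169]
stage 0.2 [[0.604, -0.244, 0.222], [0.604, -0.249, 0.222]] [0.169 0.169]
```

```bash
cat >> h.py <<'E'
def go(x,y,z,yaw,s=None):
    s=s or telemetry.observe();p=np.array(s['tool_pos']);w=s['tool_rot'][2];d=np.array([x,y,z])-p
    a=np.array([np.cos(w),np.sin(w)]);b=np.array([np.sin(w),-np.cos(w)])
    dy=(np.radians(yaw)-w+np.pi)%(2*np.pi)-np.pi
    print('row',np.round([1000*a@d[:2],1000*b@d[:2],-1000*d[2]],1),'roll',round(-dy,3))
E
python3 -c "
from h import *
go(.45,-.1,.39,-10);go(.4995,.3285,.36,-37)"
```

```text
row [ 365.7 -244.3   14.1] roll 0.61
row [ 591.4 -611.8   44.1] roll 1.082
```

```bash
python3 -m crank '[[1,366,-244,14,0.61],[1,366,-244,14,0.61],[1,366,-244,14,0.61],[1,366,-244,14,0.61],[1,366,-244,14,0.61],[1,366,-244,14,0.61],[1,366,-244,14,0.61],[1,366,-244,14,0.61],[1,366,-244,14,0.61],[1,366,-244,14,0.61],[1,366,-244,14,0.61],[1,366,-244,14,0.61]]' 40; python3 -c "
from h import *
go(.4995,.3285,.36,-37)"
```

```text
time: 1.1
tool_pos: [0.4525, -0.095, 0.3903]
tool_rot: [-3.139, -0.0, -0.168]
contact_force: [-0.7, 0.3, -0.2]
opening: 0.092
grip_force: 0.0
row [ -24.5 -425.4   30.3] roll 0.478
```

```bash
python3 -m crank '[[1,-24,-420,30,0.478],[1,-24,-420,30,0.478],[1,-24,-420,30,0.478],[1,-24,-420,30,0.478],[1,-24,-420,30,0.478],[1,-24,-420,30,0.478],[1,-24,-420,30,0.478],[1,-24,-420,30,0.478],[1,-24,-420,30,0.478],[1,-24,-420,30,0.478],[1,-24,-420,30,0.478],[1,-24,-420,30,0.478]]'
cat > look.py <<'E'
import sys
from h import *
n=sys.argv[1];c=vision.get_calibration('wrist');s=telemetry.observe();p,d=vision.read_camera('wrist')
np.savez(f'pics/{n}.npz',p=p,d=d,**{k:np.array(v) for k,v in c.items()});cv2.imwrite(f'pics/{n}.png',p[:,:,::-1])
print(s['tool_pos'].round(4),s['tool_rot'].round(3),s['qpos'].round(2),s['time'])
E
python3 look.py w1
```

```text
time: 2.1
tool_pos: [0.4992, 0.3222, 0.3593]
tool_rot: [-3.141, 0.002, -0.648]
contact_force: [-1.4, -1.1, 0.1]
opening: 0.0917
grip_force: 0.0
[0.4992 0.3222 0.3593] [-3.141e+00  2.000e-03 -6.480e-01] [0.44 0.51 1.39 0.   1.24 2.66] 2.1
```

View pics/w1.png

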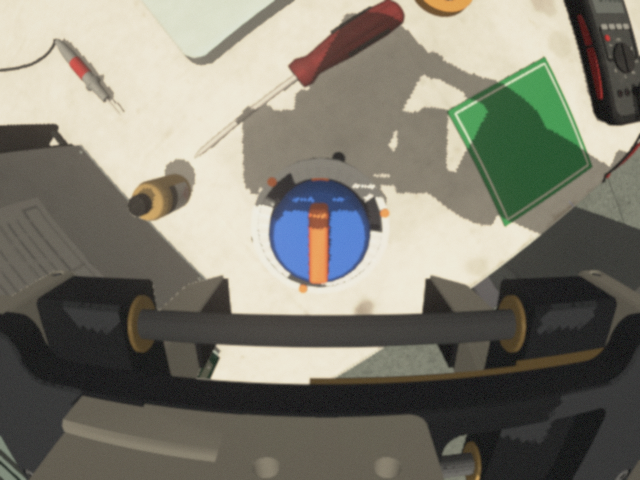

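The wrist view shows the bar lying along the image's vertical at about (318,245). The rim dots are at (272,182), (384,213) and (303,288).

Run:
```python
from h import *
z=np.load('pics/w1.npz');H=hsv(z['p']);h,s,v=[H[...,i].astype(int) for i in range(3)]
m=(h>4)&(h<20)&(s>130)&(v>100);m[:160]=0;m[296:]=0;m[:,:255]=0;m[:,400:]=0
D=[]
for q in comps(m,8):
    u=q[:,0].mean(0);a=cv2.contourArea(q)
    if a>300:
        b=(h>4)&(h<20)&(s>130)&(v>190);b[:200]=0
        P=plane(q[:,0].astype(float),.086,z,True);print('bar',u,rect(P))
    else:
        X=plane([u],.028,z,True)[0,:2]*1000;print(a,u,X);D.append(X)
D=np.array([X for X in D if 50<np.hypot(*(X-[499.5,328.5]))<66]);print(len(D))
a,b,c=D[:3];o=np.linalg.solve(2*np.array([b-a,c-a]),[b@b-a@a,c@c-a@a]);print('pot',o,np.linalg.norm(D-o,axis=1),np.degrees(np.arctan2(*(D-o).T[::-1])))
go(o[0]/1000,o[1]/1000,.237,-37)
```

```text
bar [318.24157303 243.98876404] (array([501.2, 329.2]), array([12.7, 57.6]), 52.9)
35.0 [271.55 181.85] [556.42926885 338.10670825]
30.5 [383.68421053 212.68421053] [477.73588123 278.02550485]
24.5 [302.64705882 288.05882353] [464.93403919 376.21756086]
3
pot [499.70963907 330.82089685] [57.18565773 57.18565773 57.18565773] [   7.31973621 -112.59737048  127.4535109 ]
row [ -6.2  -9.  122.4] roll -0.003
```

```bash
python3 -m crank '[[1,0,0,20,0],[1,0,0,20,0],[1,0,0,20,0]]';python3 -c "
from h import *
go(.5002,.3297,.237,-37.1)"
```

```text
time: 2.4
tool_pos: [0.4995, 0.3164, 0.3399]
tool_rot: [3.139, 0.001, -0.653]
contact_force: [0.3, 0.8, -0.4]
opening: 0.0918
grip_force: 0.0
row [ -7.5 -11.  102.9] roll -0.006
```

```bash
python3 -m crank '[[1,-7.5,-11,40,0],[1,-7.5,-11,70,0],[1,-7.5,-11,95,0],[1,-7.5,-11,103,0],[1,-7.5,-11,103,0],[1,-7.5,-11,103,0]]';python3 -c "
from h import *
go(.5002,.3297,.237,-37.1)"
```

```text
time: 2.9
tool_pos: [0.501, 0.3305, 0.2391]
tool_rot: [-3.14, -0.001, -0.653]
contact_force: [-0.6, 0.0, 0.2]
opening: 0.0918
grip_force: 0.0
row [-0.2  1.2  2.1] roll -0.005
```

```bash
python3 -m crank '[[-1,0,0,0,0],[-1,0,0,0,0],[-1,0,0,0,0],[-1,0,0,0,0],[-1,0,0,0,0],[-1,0,0,0,0],[-1,0,0,0,0],[-1,0,0,0,0],[-1,0,0,0,0],[-1,0,0,0,0],[-1,0,0,0,0],[-1,0,0,0,0]]' 35
```

```text
time: 3.9
tool_pos: [0.5003, 0.3309, 0.2376]
tool_rot: [3.141, -0.0, -0.652]
contact_force: [-0.9, -2.0, 1.3]
opening: 0.016
grip_force: 1.2
```

```bash
python3 -m crank '[[-1,0,0,0,0],[-1,0,0,0,0],[-1,0,0,0,0],[-1,0,0,0,-0.1],[-1,0,0,0,-0.2],[-1,0,0,0,-0.3],[-1,0,0,0,-0.4],[-1,0,0,0,-0.5],[-1,0,0,0,-0.6],[-1,0,0,0,-0.7],[-1,0,0,0,-0.75],[-1,0,0,0,-0.75]]'
```

```text
time: 4.9
tool_pos: [0.5003, 0.3309, 0.2376]
tool_rot: [3.142, -0.0, 0.1]
contact_force: [-0.3, 0.8, -0.3]
opening: 0.0138
grip_force: 35.0
```

```bash
python3 -m crank '[[-1,0,0,0,-0.06],[-1,0,0,0,-0.06],[-1,0,0,0,-0.06],[-1,0,0,-3,-0.06],[-1,0,0,-6,-0.06],[-1,0,0,-9,-0.06],[-1,0,0,-12,-0.06],[-1,0,0,-12,-0.06]]'; python3 look.py w2
```

```text
time: 5.57
tool_pos: [0.5005, 0.3309, 0.2506]
tool_rot: [-3.141, -0.001, 0.157]
contact_force: [-0.6, -0.6, -2.0]
opening: 0.0134
grip_force: 35.0
[0.5005 0.3309 0.2506] [-3.141e+00 -1.000e-03  1.570e-01] [ 0.46  0.63  1.5  -0.    1.01  1.87] 5.5667
```

```bash
python3 -m crank '[[-1,0,0,-10,0],[-1,0,0,-20,0],[-1,0,0,-32,0],[-1,0,0,-46,0],[-1,0,0,-60,0],[-1,0,0,-76,0],[-1,0,0,-92,0],[-1,0,0,-92,0]]'; python3 look.py w3; python3 -c "
from h import *
go(.4435,.1135,.34,9)"
```

```text
time: 6.28
tool_pos: [0.5009, 0.3312, 0.3462]
tool_rot: [-3.139, -0.007, 0.158]
contact_force: [0.2, -0.1, -1.1]
opening: 0.0138
grip_force: 35.0
[0.5009 0.3312 0.3462] [-3.139 -0.007  0.158] [ 0.46  0.53  1.4  -0.    1.21  1.87] 6.2833
row [-90.6 205.9   4.2] roll 0.001
```

View pics/w3.png

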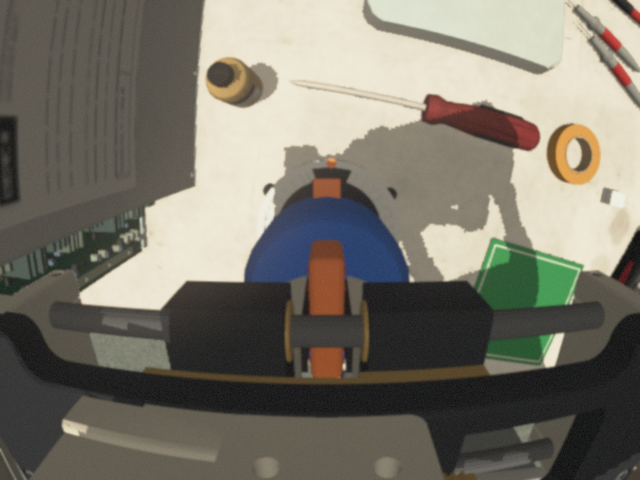

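The cover is off and held in the grip; the wrist view shows the bar at (326,310) and the mat at (525,300). Next I carry it to the mat.

```bash
python3 -m crank '[[-1,-15,34,0,0],[-1,-30,69,0,0],[-1,-45,103,0,0],[-1,-60,137,0,0],[-1,-75,171,0,0],[-1,-85,195,0,0],[-1,-91,206,0,0],[-1,-91,206,0,0],[-1,-91,206,0,0],[-1,-91,206,0,0]]'; python3 look.py w4
python3 - <<'E'
from h import *
z=np.load('pics/w4.npz');H=hsv(z['p']);h,s,v=[H[...,i].astype(int) for i in range(3)]
for q in comps((h>45)&(h<80)&(s>120),100)[:2]: print(q[:,0].min(0),q[:,0].max(0),rect(plane(q[:,0].astype(float),.003,z,True)))
z=np.load('pics/w3.npz');H=hsv(z['p']);h,s,v=[H[...,i].astype(int) for i in range(3)]
for q in comps((h>45)&(h<80)&(s>120),1000)[:2]: print(q[:,0].min(0),q[:,0].max(0),rect(plane(q[:,0].astype(float),.003,z,True)))
go(.4435,.1135,.2265,9)
E
```

```text
time: 7.17
tool_pos: [0.443, 0.1136, 0.3415]
tool_rot: [-3.141, 0.0, 0.158]
contact_force: [-0.7, -0.1, -0.8]
opening: 0.0135
grip_force: 35.0
[0.443  0.1136 0.3415] [-3.141  0.     0.158] [0.08 0.29 1.8  0.   1.06 1.5 ] 7.1667
[482 249] [575 308] (array([469.8, 112.8]), array([111. ,  60.9]), 85.0)
row [  0.4   0.4 115. ] roll 0.001
```

```bash
python3 -m crank '[[-1,0,0,30,0],[-1,0,0,60,0],[-1,0,0,85,0],[-1,0,0,100,0],[-1,0,0,108,0],[-1,0,0,111,0],[-1,0,0,113,0],[-1,0,0,114,0],[-1,0,0,114,0],[-1,0,0,114,0]]'
```

```text
time: 8.05
tool_pos: [0.4431, 0.1132, 0.2285]
tool_rot: [3.141, -0.002, 0.158]
contact_force: [-0.5, 0.3, -2.0]
opening: 0.0136
grip_force: 35.0
```

```bash
python3 -m crank '[[-1,0,0,1,0],[-1,0,0,2,0],[-1,0,0,2.5,0],[-1,0,0,2.5,0]]'; python3 -m crank '[[1,0,0,0,0],[1,0,0,0,0],[1,0,0,0,0],[1,0,0,0,0],[1,0,0,0,0],[1,0,0,0,0],[1,0,0,0,0],[1,0,0,0,0],[1,0,0,-30,0],[1,0,0,-65,0],[1,0,0,-100,0],[1,0,0,-130,0]]'; python3 -c "
from h import *
go(.46,.27,.36,9)"
```

```text
time: 8.38
tool_pos: [0.443, 0.1131, 0.2265]
tool_rot: [3.141, -0.002, 0.158]
contact_force: [-2.6, -1.0, 12.2]
opening: 0.014
grip_force: 35.0
time: 9.38
tool_pos: [0.4427, 0.1131, 0.3573]
tool_rot: [3.141, -0.001, 0.158]
contact_force: [1.3, 0.5, 0.1]
opening: 0.0885
grip_force: 0.0
row [  41.7 -152.2   -2.7] roll 0.001
```

```bash
python3 -m crank '[[1,91,-205,0,0],[1,91,-205,0,0],[1,91,-205,0,0],[1,91,-205,0,0],[1,91,-205,0,0],[1,91,-205,0,0],[1,91,-205,0,0],[1,91,-205,0,0],[1,91,-205,0,0]]'; python3 look.py w5
python3 - <<'E'
from h import *
z=np.load('pics/w5.npz');a=z['p'][120:320,220:420]
p,d=vision.read_camera('top');np.savez('pics/top1.npz',p=p,d=d);p2,d=vision.read_camera('side');np.savez('pics/side1.npz',p=p2,d=d)
cv2.imwrite('pics/c5.png',np.hstack([cv2.resize(a,(400,400),interpolation=2),cv2.resize(p2[140:260,200:320],(400,400),interpolation=2)])[:,:,::-1])
E
```

```text
time: 10.13
tool_pos: [0.5002, 0.3291, 0.3548]
tool_rot: [3.141, 0.001, 0.158]
contact_force: [0.2, -0.4, 0.3]
opening: 0.0917
grip_force: 0.0
[0.5002 0.3291 0.3548] [3.141e+00 1.000e-03 1.580e-01] [ 0.45  0.52  1.39 -0.    1.24  1.87] 10.1333
```

View pics/c5.png

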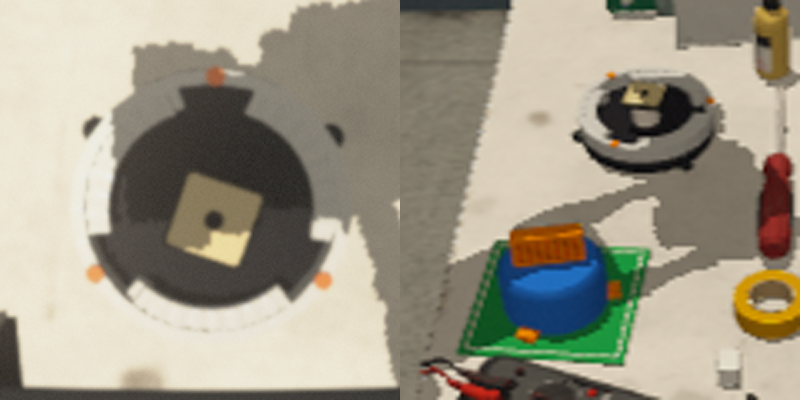

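The cover stands upright in the middle of the mat. The carrier lies on the post, with its centre at about crop (214,220), which is wrist pixel (327,230), and its sides turned about 18° in the image.

Run:
```python
from h import *
z=np.load('pics/w5.npz')
P=plane(np.array([(190,173),(262,195),(238,267),(166,243)])/2+[220-.25,120-.25],.043,z,True);r=rect(P);print('corners',P.mean(0)*1000,r)
H=hsv(z['p']);h,s,v=[H[...,i].astype(int) for i in range(3)]
m=(h>12)&(h<35)&(s>45)&(v>90);m[:195]=0;m[260:]=0;m[:,:295]=0;m[:,360:]=0
for q in comps(m,100)[:2]: print(cv2.contourArea(q),rect(plane(q[:,0].astype(float),.043,z,True)))
q=[(215,76),(95,273),(322,280)];D=plane(np.array(q)/2+[219.75,119.75],.028,z,True)[:,:2]*1000
a,b,c=D;o=np.linalg.solve(2*np.array([b-a,c-a]),[b@b-a@a,c@c-a@a]);print('pot',o,np.linalg.norm(D-o,axis=1))
```

```text
corners [500.26312767 329.33606849  43.        ] (array([500. , 329.6]), array([31.1, 31.6]), 81.8)
1478.0 (array([499.8, 329.2]), array([32.7, 32.9]), 79.8)
pot [499.7959398  330.65556227] [57.31737998 57.31737998 57.31737998]
```

```bash
python3 -c "
from h import *
go(.4999,.3296,.26,-9.7)"; python3 -m crank '[[0.2,0,0,30,0.12],[0.2,0,0,60,0.23],[0.2,0,0,85,0.32],[0.2,0,0,95,0.325],[0.2,0,0,95,0.325],[0.2,0,0,95,0.325],[0.2,0,0,95,0.325]]' 15;python3 look.py w6; python3 -c "
from h import *
go(.4999,.3296,.2165,-9.7)"
```

```text
row [-0.4 -1.  95.5] roll 0.326
time: 10.87
tool_pos: [0.5011, 0.3299, 0.2621]
tool_rot: [-3.14, -0.003, -0.166]
contact_force: [1.0, -0.5, 0.6]
opening: 0.0559
grip_force: 0.0
[0.5011 0.3299 0.2621] [-3.14e+00 -3.00e-03 -1.66e-01] [ 0.45  0.62  1.49 -0.    1.03  2.19] 10.8667
row [-1.1  0.6 45.7] roll 0.003
```

```bash
python3 - <<'E'
from h import *
z=np.load('pics/w6.npz');H=hsv(z['p']);h,s,v=[H[...,i].astype(int) for i in range(3)]
m=(h>12)&(h<35)&(s>45)&(v>80)
for q in comps(m,200)[:6]:
    P=plane(q[:,0].astype(float),.043,z,True);r=rect(P)
    if abs(r[0][0]-500)<40 and abs(r[0][1]-330)<40: print(cv2.contourArea(q),q[:,0].min(0),q[:,0].max(0),r)
E
python3 -m crank '[[0.2,-1,0.3,20,0],[0.2,-1,0.3,35,0],[0.2,-1,0.3,42,0],[0.2,-1,0.3,44,0],[0.2,-1,0.3,44,0],[0.2,-1,0.3,44,0]]'
```

```text
2852.0 [302 244] [358 297] (array([500.1, 329.5]), array([32. , 32.1]), 80.5)
time: 11.42
tool_pos: [0.4998, 0.3299, 0.2173]
tool_rot: [-3.141, -0.002, -0.167]
contact_force: [0.3, 0.6, -0.2]
opening: 0.0555
grip_force: 0.0
```

```bash
python3 -m crank '[[0.2,0,0,0.8,0],[0.1,0,0,0.8,0],[0,0,0,0.8,0],[-0.1,0,0,0.8,0],[-0.2,0,0,0.8,0],[-0.3,0,0,0.8,0],[-0.5,0,0,0.8,0],[-0.5,0,0,0.8,0],[-0.5,0,0,0.8,0],[-0.5,0,0,0.8,0],[-0.5,0,0,0.8,0],[-0.5,0,0,0.8,0]]' 15
```

```text
time: 12.42
tool_pos: [0.4994, 0.3297, 0.2154]
tool_rot: [3.142, -0.0, -0.167]
contact_force: [-0.5, -0.7, -0.2]
opening: 0.0336
grip_force: 15.0
```

```bash
python3 -m crank '[[-0.5,0,0,-3,0],[-0.5,0,0,-7,0],[-0.5,0,0,-14,0],[-0.5,0,0,-24,0],[-0.5,0,0,-38,0],[-0.5,0,0,-55,0],[-0.5,0,0,-75,0],[-0.5,0,0,-95,0],[-0.5,0,0,-110,0],[-0.5,0,0,-118,0],[-0.5,0,0,-120,0],[-0.5,0,0,-120,0]]';python3 -c "
from h import *
go(.46,.04,.335,-38);go(.4345,-.247,.335,-66)"
```

```text
time: 13.42
tool_pos: [0.4994, 0.3297, 0.336]
tool_rot: [-3.141, -0.001, -0.167]
contact_force: [0.4, -0.6, -0.0]
opening: 0.0338
grip_force: 15.0
row [  9.4 292.2   1. ] roll 0.496
row [ 32.  579.5   1. ] roll 0.985
```

Carrier held. I'll go across smoothly, at about 26 mm per row.

```bash
python3 -m crank '[[-0.5,0,10,0,0.02],[-0.5,1,30,0,0.06],[-0.5,2,55,0,0.1],[-0.5,3,80,0,0.14],[-0.5,5,107,0,0.18],[-0.5,6,134,0,0.23],[-0.5,7,161,0,0.28],[-0.5,8,188,0,0.32],[-0.5,9,215,0,0.37],[-0.5,9,242,0,0.42],[-0.5,9,265,0,0.46],[-0.5,9,280,0,0.49]]';python3 -c "
from h import *
go(.4345,-.247,.335,-66)"
```

```text
time: 14.42
tool_pos: [0.4605, 0.0499, 0.3343]
tool_rot: [3.139, 0.002, -0.662]
contact_force: [-0.6, -0.4, -0.7]
opening: 0.0338
grip_force: 15.0
row [161.9 250.2  -0.7] roll 0.49
```

```bash
python3 -m crank '[[-0.5,8,13,0,0.03],[-0.5,24,37,0,0.08],[-0.5,40,62,0,0.13],[-0.5,56,87,0,0.18],[-0.5,72,112,0,0.23],[-0.5,88,137,0,0.28],[-0.5,104,162,0,0.33],[-0.5,120,187,0,0.38],[-0.5,136,211,0,0.43],[-0.5,150,232,0,0.47],[-0.5,159,246,0,0.49],[-0.5,162,250,0,0.49]]';python3 -m crank '[[-0.5,0,0,0,0],[-0.5,0,0,0,0]]'; python3 look.py w7;python3 -c "
from h import *
go(.4345,-.247,.26,-66)"
```

```text
time: 15.42
tool_pos: [0.4361, -0.2471, 0.3343]
tool_rot: [3.14, 0.001, -1.152]
contact_force: [0.2, 0.5, -0.3]
opening: 0.0337
grip_force: 15.0
time: 15.58
tool_pos: [0.4368, -0.2442, 0.3347]
tool_rot: [3.141, 0.002, -1.147]
contact_force: [-0.9, -0.0, -0.5]
opening: 0.0337
grip_force: 15.0
[ 0.4368 -0.2442  0.3347] [ 3.141e+00  2.000e-03 -1.147e+00] [-0.66  0.37  1.69  0.    1.08  2.05] 15.5833
row [ 1.9  3.6 74.9] roll 0.005
```

View pics/w7.png

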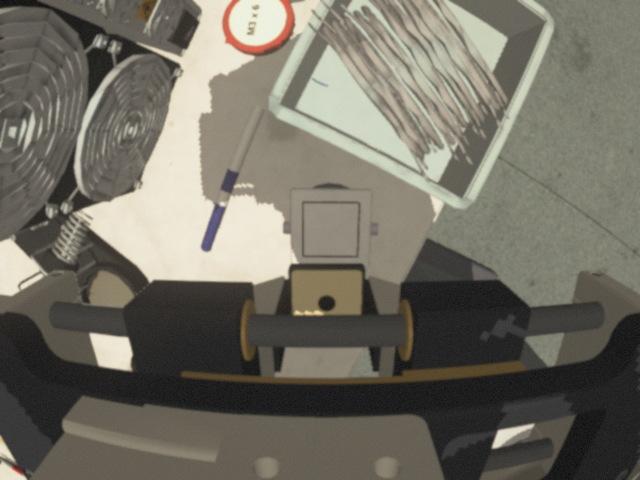

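The carrier is held level at about (327,290). The stage outline has its corners at (303,203), (359,203), (361,257) and (302,256).

Run:
```python
from h import *
z=np.load('pics/w7.npz')
P=plane([(303,203),(359,203),(361,256.5),(302,256)],.03,z,True);print(P.mean(0)*1000,rect(P))
# carrier in hand, top ~ tip height+4.5
H=hsv(z['p']);h,s,v=[H[...,i].astype(int) for i in range(3)]
m=(h>12)&(h<35)&(s>45)&(v>80);m[:262]=0;m[314:]=0;m[:,:285]=0;m[:,370:]=0
for q in comps(m,200)[:2]:print(q[:,0].min(0),q[:,0].max(0),rect(plane(q[:,0].astype(float),.162,z,True)))
```

```text
[ 433.66468304 -245.74746761   30.        ] (array([ 433.3, -246. ]), array([47.5, 43.5]), 23.7)
[285 268] [362 313] (array([ 440.3, -247.9]), array([33.9, 21.9]), 24.3)
```

```bash
python3 -c "
from h import *
go(.434,-.2466,.25,-66)"; python3 -m crank '[[-0.5,1,3,15,0],[-0.5,1,3,32,0],[-0.5,1,3,50,0],[-0.5,1,3,65,0],[-0.5,1,3,77,0],[-0.5,1,3,84,0],[-0.5,1,3,85,0],[-0.5,1,3,85,0],[-0.5,1,3,85,0]]'; python3 look.py w8;python3 -c "
from h import *
go(.434,-.2466,.2085,-66)"
```

```text
row [ 1.3  3.9 84.9] roll 0.005
time: 16.38
tool_pos: [0.4352, -0.2466, 0.2511]
tool_rot: [-3.141, -0.001, -1.147]
contact_force: [-0.3, -0.6, -0.3]
opening: 0.0333
grip_force: 15.0
[ 0.4352 -0.2466  0.2511] [-3.141e+00 -1.000e-03 -1.147e+00] [-0.67  0.48  1.79 -0.    0.87  2.05] 16.3833
row [-0.7  1.  42.7] roll 0.005
```

View pics/w8.png

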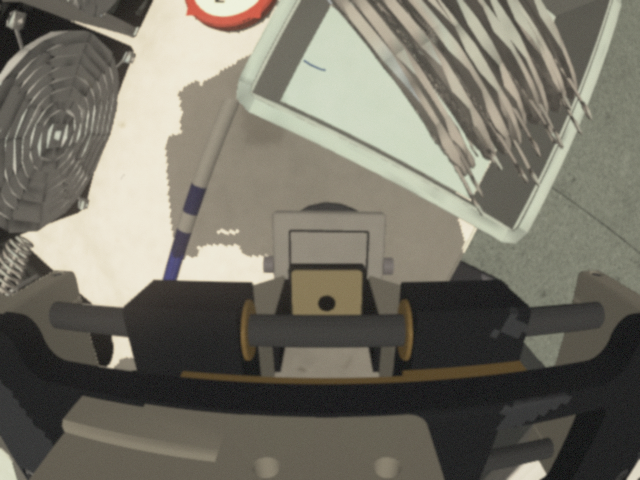

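The carrier at (326,290) is square over the stage, whose outline's far edge runs from (289,231) to (370,231).

```bash
python3 - <<'E'
from h import *
z=np.load('pics/w8.npz')
o=plane([(289,231),(370,231),(274,212),(385,212)],.03,z,True)[:,:2]*1000
u=np.array([np.cos(-1.150),np.sin(-1.150)])
print(o, o[:2].mean(0)-22*u,o[2:].mean(0)-32*u)
P=plane([(290,267),(363,267)],.078,z,True)[:,:2]*1000;print('carrier',P.mean(0)-17*u)
E
python3 -m crank '[[-0.5,-0.5,0.5,15,0],[-0.5,-0.5,0.5,27,0],[-0.5,-0.5,0.5,34,0],[-0.5,-0.5,0.5,38,0],[-0.5,-0.5,0.5,40,0],[-0.5,-0.5,0.5,40,0],[-0.5,-0.5,0.5,40,0]]'
```

```text
[[ 463.45376131 -256.82723855]
 [ 422.28620903 -275.4668295 ]
 [ 475.30523021 -263.35951573]
 [ 419.38487012 -288.69537603]] [ 433.88326147 -246.06622734] [ 434.27345206 -246.81899979]
carrier [ 435.65306492 -245.99670182]
time: 17.02
tool_pos: [0.4344, -0.2468, 0.2109]
tool_rot: [-3.141, -0.001, -1.147]
contact_force: [0.1, 0.3, 0.6]
opening: 0.0337
grip_force: 15.0
```

```bash
python3 -m crank '[[-0.5,0,0,0.7,0],[-0.5,0,0,1.4,0],[-0.5,0,0,1.9,0],[-0.5,0,0,1.9,0],[-0.5,0,0,1.9,0]]'
```

```text
time: 17.43
tool_pos: [0.4343, -0.2467, 0.2086]
tool_rot: [-3.142, -0.0, -1.147]
contact_force: [-0.1, 0.6, -0.3]
opening: 0.0338
grip_force: 15.0
```

```bash
python3 -m crank '[[-0.5,0,0,0.4,0],[-0.5,0,0,0.4,0]]'; python3 -m crank '[[-0.5,0,0,0.4,0],[-0.5,0,0,0.4,0]]'
```

```text
time: 17.6
tool_pos: [0.4343, -0.2467, 0.2083]
tool_rot: [-3.142, -0.0, -1.147]
contact_force: [-0.8, 0.4, 2.2]
opening: 0.0335
grip_force: 16.1
time: 17.77
tool_pos: [0.4343, -0.2467, 0.2083]
tool_rot: [-3.141, -0.0, -1.147]
contact_force: [-1.3, -0.0, 5.9]
opening: 0.0338
grip_force: 18.3
```

Contact; now release and retreat.

```bash
python3 -m crank '[[-0.25,0,0,-0.4,0],[-0.2,0,0,-0.4,0],[-0.1,0,0,-0.4,0],[0,0,0,-0.4,0],[0.1,0,0,-0.4,0],[0.2,0,0,-0.4,0],[0.3,0,0,-0.4,0],[0.3,0,0,-0.4,0],[0.3,0,0,-5,0],[0.3,0,0,-20,0],[0.3,0,0,-45,0],[0.3,0,0,-75,0]]' && python3 -m crank '[[0.3,0,0,-30,0],[0.3,-30,0,-60,0],[0.3,-60,0,-60,0],[0.3,-80,0,-60,0],[0.3,-80,0,-60,0],[0.3,-80,0,-60,0]]'; python3 look.py w9
python3 - <<'E'
from h import *
z=np.load('pics/w9.npz');t,_=vision.read_camera('top');s,_=vision.read_camera('side')
f=lambda a:cv2.resize(a,(400,300),interpolation=2)
cv2.imwrite('pics/fin.png',np.vstack([np.hstack([f(z['p'][120:360,160:480]),f(t[255:360,180:320])]),np.hstack([f(s[300:405,160:300]),f(t[270:360,370:490])])])[:,:,::-1])
E
```

```text
time: 18.77
tool_pos: [0.4335, -0.2462, 0.2821]
tool_rot: [3.139, 0.004, -1.147]
contact_force: [0.4, 0.1, 0.3]
opening: 0.0594
grip_force: 0.0
time: 19.27
tool_pos: [0.401, -0.173, 0.343]
tool_rot: [3.141, -0.0, -1.146]
contact_force: [-0.1, -0.9, 0.8]
opening: 0.0597
grip_force: 0.0
[ 0.401 -0.173  0.343] [ 3.141 -0.    -1.146] [-0.58  0.25  1.85 -0.    1.05  2.13] 19.2667
```

View pics/fin.png

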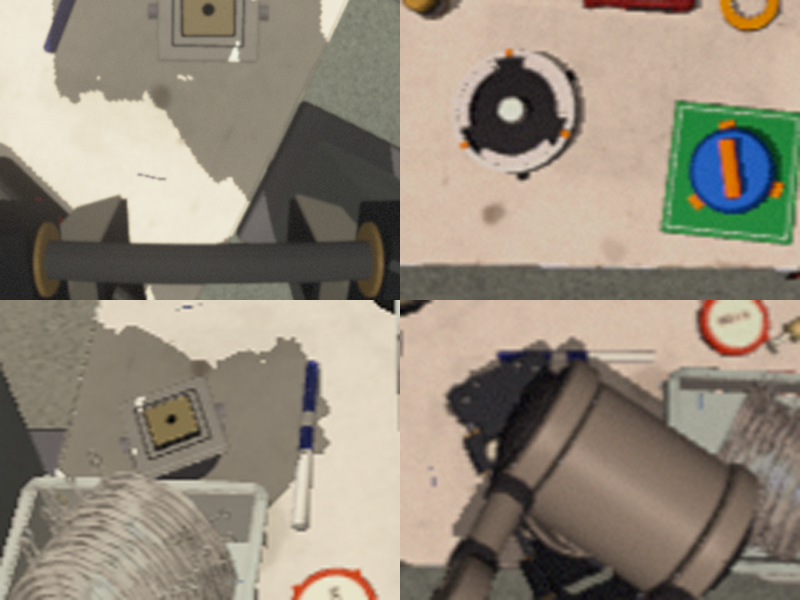

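The final views show the carrier flat, brass side up and centred inside the stage's outline. The cover stands upright in the middle of the mat, the post is empty, and the robot is clear of everything.

```bash
python3 -c "
from cell import ticket
print(ticket.hand_in())"
```

```text
the job is handed in; nothing more can be done
None
```

The job is handed in at about 19 s of the 54 s allowed: the cover stands upright in the middle of the green mat, the carrier lies flat and right way up in the middle of the white stage, and the arm is clear of both.

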